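# Push a specimen mount into the vee stop and slide the keeper across

## Task

Push the widest of the specimen mounts standing loose on the bench along the surface until it sits fully home in the vee stop, against both faces. Then push the upright plate at the end of the keeper bar so that the bar slides across in front of the mount, all the way to its end stop. Only push: the mount must never be lifted or tipped, and the two smaller loose mounts and the stand loupe stay where they are.

Things in the scene. Friction and masses are not known exactly. Their poses are not given: they have to be found in the camera images.
- wide_mount: the mount to push: round amber resin disc, 38 mm diameter, 18 mm high, about 50 g, standing loose on the bench with its polished metal section on top; origin at the centre of its underside, z up. It slides without a catch over the bare bench into the vee.
- vee_stop: steel vee stop fixed to the bench: two upright arms, 24 mm high, 12 mm thick, 47 mm long, meet in a vee opening to its own -x (roughly to the robot); each inner face is 35 deg from the x axis, mouth 54 mm wide. Origin: apex of the vee on the bench; x points out of the back, z up. Bare bench between and before the arms. The keeper's guide stands on its -y side.
- seat (a point): point on the bench where the centre of the wide mount's underside lies when the mount touches both faces of the vee; on the x axis of the vee stop, 33.1 mm before its apex. Axes as the vee stop's.
- keeper (a joint): travel in m of the keeper bar along the vee stop's +y: 0 open, 0.060 home at its end stop; starts at 0 to 0.010. Moves stiffly (about 2 N), stays where left. The bar, 8 mm thick, at heights 6 to 16 mm, passes 55 to 63 mm before the apex (3 mm clear of a seated mount); its rounded tip is 45 mm to the -y side of the centre line when open, 15 mm past it when home.
- keeper_plate (a point): centre of the outer face (facing the vee stop's -y) of the upright push plate at the tail of the keeper bar: 32 mm wide in x, 6 mm thick, heights 3 to 39 mm. Push this face along the vee stop's +y. The point is 21 mm above the bench and moves with the bar; at home it is 101 mm to the -y side of the centre line, the plate meeting the guide's end. Axes as the vee stop's.
- small_mount_a: bystander: round amber mount, 30 mm diameter, 18 mm high; origin at the centre of its underside
- small_mount_b: bystander: round black mount, 30 mm diameter, 18 mm high; origin at the centre of its underside
- stand_loupe: bystander: grey stand loupe, 40 mm diameter, 36 mm high; origin at the centre of its underside
- guide (a point): centre of the top of the keeper's guide (fixed to the vee stop, same axes), 59 mm before and 72 mm to the -y side of the vee's apex, 24 mm above the bench. The guide is 22 mm wide in x and 44 mm long in y; screw heads on it reach 26.5 mm. Its foot, a plate 4 mm thick and 44 mm wide in y, runs from 11 mm before this point to 79 mm behind it (+x).
There are look-alikes about, which are no part of the job. Leave any red look-alike of the wide_mount alone.

How it is judged:
By the outcome, as a careful person would: the job done as asked, in the order asked, and still so for the second after the job is handed in, with the robot touching nothing.
It also fails if it takes over 58 s, if anything falls off the work surface, if the arm or the gripper's body presses on something with over 40 N, if the wrist force passes 120 N, or if a joint passes its speed limit or range.

## Robot

A 6-joint arm with a two-finger parallel gripper is mounted at the origin on a cart in front of the work surface, level with it; the furniture and walls round the work are solid. World frame = base frame: x ahead of the robot, y to its left, z up, the work surface at z = 0. Lengths are in m, angles in rad, forces in N, time in s.
With the tool pointing down it reaches from about 0.275 to 0.875 m from the base axis. Payload 12.5 kg.
Tool frame: the origin (TCP) lies on the centre line of the jaws, within the pads' length; the fingertips stand r.finger_overhang ahead of it and the grasp point (between the pads) lies 3 mm ahead of it (r.finger_overhang is the distance from the TCP to the fingertips, in m); z points along the fingers, y is the direction in which the jaws open and shut (so a half turn about z gives the same grasp; the last joint's range is limited). The gripper opens to 85 mm and grips with 20 to 120 N. Pads are 22 mm wide; open, the fingers measure 114 mm over their backs; the gripper's body (76 mm by 85 mm) begins 54 mm behind the grasp point. The pads swing forward as they close: fully open they stand 13 mm farther back than shut.
Start: joints at [-1.383, 0.351, 1.652, -0, 1.139, -0.085], TCP at [0.148, -0.53, 0.253] pointing down, gripper open.
Joint ranges: [-2.75, 2.75], [-0.79, 2.1], [0.01, 2.65], [-1.57, 4.71], [0.07, 3.14], [-2.87, 2.87]. Speed limits (rad/s): [2.22, 2.22, 2.79, 3.14, 3.14, 3.14].

## Interface

Orientations are given as a unit quaternion [x, y, z, w].
In Python, from cell import r, optics gives the robot as it stands. The module is installed in compiled form; this text tells all that it offers. Calls block until the motion is done:
- r.move_to(position, orientation): joint-space move of the TCP to a pose.
- r.move_linear(position, rot=None, vel=0.15): straight line of the TCP; rot=None keeps the orientation; vel is the mean speed in m/s.
- r.set_joints(angles): joint-space move.
- r.set_gripper(opening, squeeze=None): opening from 0.0 (shut) to 1.0 (fully open); squeeze is the grip in N (None keeps the last); returns when the fingers have stopped.
- r.sleep(seconds).
- r.inverse_kinematics(position, orientation): joint angles nearest the present ones, or None.
- optics.get_image(name): name is "scene" or "top" or "wrist"; returns a dict with "pixels" (384x512x3 uint8, red, green, blue), "depth" (384x512 float32, m along the optical axis (not along the pixel's ray), 0 where there is no reading), "fx", "fy", "cx", "cy" (pixels), "camera_from_world" (4x4, takes a point from world to camera coordinates); the wrist camera has in their place "mount" (4x4, takes a point from camera to tool coordinates, whose origin is the TCP and whose axes are the flange's). Camera axes: x right, y down, z forward; pixel columns grow to the right and rows downward; lengths in m; the calibration is good to about 2 mm. The wrist camera is an equidistant fisheye: a pixel r from the principal point sees the ray r / f radians off the axis. A picture is of the moment at which its call begins: read the wrist's pose just before it.
A pose or a line that the arm cannot do raises r.PlanningError and nothing moves.
- r.hand_in(): hands the job in, once; it reports no verdict.
Readings, each from a call of its own:
- r.current_t(): time.
- r.current_q(): joint angles.
- r.current_qvel(): joint speeds.
- r.current_effort(): joint torques, N m.
- r.current_tool_pos(): TCP position.
- r.current_ee_rot(): TCP orientation.
- r.current_contact_force(): force on the tool from outside, world axes, zero at the start.
- r.current_torque(): the same for the moment, N m.
- r.current_opening(): opening from 0.0 (shut) to 1.0 (fully open).
Only numpy, scipy, OpenCV 4.12 (cv2) and the standard library are available. Lean on these libraries where they do the work, as an engineer would, in place of code of your own. Each camera call takes 0.05 s, during which the arm holds its last target.

## Working session

There is one attempt and no reset: what is moved stays moved. The work goes in short steps, each a Python script; the robot and the scene stay as the last script left them, time stands still between calls to the robot, and variables do not carry over. Pictures are saved under pics/ and viewed, and the job is handed in when it is done.

```bash
mkdir -p pics; ls; python3 - <<'E'
from cell import r, optics
import cv2,numpy as np,pickle
print(r.current_t(), r.finger_overhang, r.current_ee_rot(), r.current_opening())
for n in ["scene","top","wrist"]:
    p=(r.current_tool_pos(),r.current_ee_rot())
    im=optics.get_image(n); im['pose']=p
    pickle.dump(im,open(f'pics/{n}0.pkl','wb'))
    cv2.imwrite(f'pics/{n}0.png',im['pixels'][...,::-1])
    print(n,{k:v for k,v in im.items() if k not in('pixels','depth')})
E
```

```text
pics
0.0 0.022 [ 9.90710122e-01  1.35989390e-01 -1.81722350e-05 -5.82318008e-04] 1.0043947272902347
scene {'fx': 473.05403752445693, 'fy': 473.05403752445693, 'cx': 256.7805059719373, 'cy': 188.89435449184882, 'camera_from_world': array([[-0.61042169, -0.79186876, -0.01814462,  0.37808773],
       [-0.33915722,  0.28200771, -0.89746534,  0.21314905],
       [ 0.71579169, -0.54167843, -0.44071163,  0.94415739],
       [ 0.        ,  0.        ,  0.        ,  1.        ]]), 'pose': (array([ 0.14817619, -0.52934437,  0.25276571]), array([ 9.90710122e-01,  1.35989390e-01, -1.81722350e-05, -5.82318008e-04]))}
top {'fx': 395.12205624619355, 'fy': 395.12205624619355, 'cx': 256.239663550906, 'cy': 189.6176746184349, 'camera_from_world': array([[ 0.00571694, -0.9999803 , -0.00259334,  0.03416425],
       [-0.99490725, -0.00542692, -0.1006485 ,  0.55337367],
       [ 0.10063245,  0.00315553, -0.99491867,  0.83224147],
       [ 0.        ,  0.        ,  0.        ,  1.        ]]), 'pose': (array([ 0.14814717, -0.52937669,  0.25276009]), array([ 9.90709299e-01,  1.35995519e-01, -4.24040812e-05, -5.49590375e-04]))}
wrist {'fx': 297.3186396354542, 'fy': 297.3186396354542, 'cx': 250.51466850844616, 'cy': 187.11564288675913, 'mount': array([[-3.29998916e-04, -9.62352210e-01, -2.71805289e-01,
         6.73229046e-02],
       [ 9.99999835e-01, -4.45388758e-04,  3.62840602e-04,
        -8.20530164e-05],
       [-4.70239475e-04, -2.71805124e-01,  9.62352198e-01,
        -1.20732212e-01],
       [ 0.00000000e+00,  0.00000000e+00,  0.00000000e+00,
         1.00000000e+00]]), 'pose': (array([ 0.14815362, -0.52939687,  0.25281109]), array([ 9.90709464e-01,  1.35994446e-01, -3.46971115e-05, -5.17232683e-04]))}
```

View pics/top0.png

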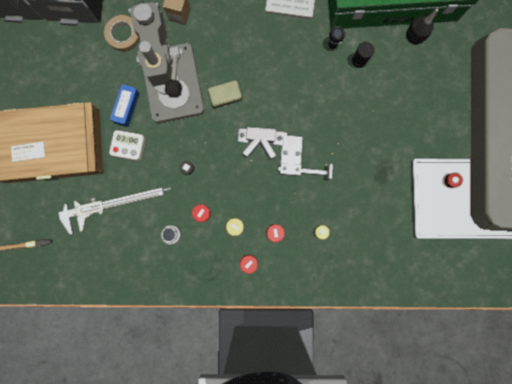

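View pics/scene0.png

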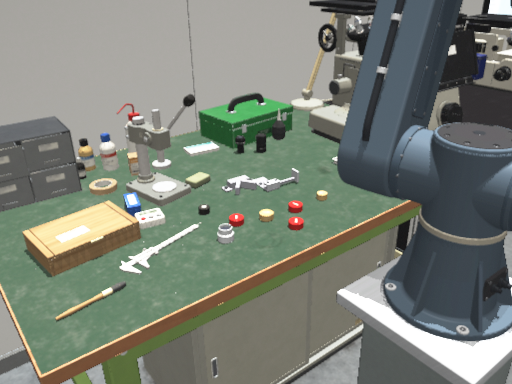

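The top view shows two amber candidates, at (235,227) and (322,232). The red discs at (201,213), (276,233), (249,265) and (454,180) are look-alikes. The black mount is at (187,168), the loupe at (170,235) and the vee at about (262,145). Next I'll crop in and measure.

```bash
cat > h.py <<'E'
import numpy as np,cv2,pickle
def load(n): return pickle.load(open(f'pics/{n}.pkl','rb'))
def deproj(im):
    d=im['depth']; v,u=np.indices(d.shape)
    P=np.stack([(u-im['cx'])/im['fx']*d,(v-im['cy'])/im['fy']*d,d],-1)
    T=np.linalg.inv(im['camera_from_world'])
    return P@T[:3,:3].T+T[:3,3]
def ray_at_z(im,u,v,z):
    T=np.linalg.inv(im['camera_from_world'])
    d=T[:3,:3]@np.array([(u-im['cx'])/im['fx'],(v-im['cy'])/im['fy'],1]); o=T[:3,3]
    return o+d*(z-o[2])/d[2]
E
python3 - <<'E'
from h import *
im=load('top0'); px=im['pixels']; 
cv2.imwrite('pics/crop0.png',cv2.resize(px[110:285,150:350,::-1],None,fx=4,fy=3.4,interpolation=cv2.INTER_CUBIC)[:595])
a=px[110:285,150:350]
cv2.imwrite('pics/crop0.png',cv2.resize(a[...,::-1],None,fx=3.4,fy=3.4,interpolation=cv2.INTER_CUBIC))
W=deproj(im)
hsv=cv2.cvtColor(px,cv2.COLOR_RGB2HSV)
for nm,(u,v) in dict(amb1=(235,227),amb2=(322,232),r1=(201,213),r2=(276,233),r3=(249,265),loupe=(170,235),black=(187,168)).items():
    w=W[v-16:v+17,u-16:u+17]; m=(w[...,2]>0.010)
    q=w[m]; 
    h,s,vv=hsv[v,u]
    c=(px[v-16:v+17,u-16:u+17]).astype(int)
    (cx,cy),rad=cv2.minEnclosingCircle(q[:,:2].astype(np.float32).reshape(-1,1,2))
    print(nm,len(q),np.round([cx,cy,2*rad,np.median(q[:,2]),q[:,2].max()],4), 'area-diam',round(2*np.sqrt(len(q)/np.pi)*(0.80/395),4))
E
```

```text
amb1 245 [0.4736 0.0678 0.0681 0.0175 0.8838] area-diam 0.0358
amb2 160 [ 0.4655 -0.0438  0.1568  0.0175  0.8838] area-diam 0.0289
r1 243 [0.4887 0.1053 0.1485 0.0174 0.8838] area-diam 0.0356
r2 247 [0.462  0.0053 0.0594 0.0174 0.8838] area-diam 0.0359
r3 248 [0.4211 0.0464 0.0944 0.0174 0.8838] area-diam 0.036
loupe 279 [0.4667 0.1375 0.206  0.0284 0.8838] area-diam 0.0382
black 156 [0.5411 0.1189 0.2253 0.0175 0.8838] area-diam 0.0285
```

View pics/crop0.png

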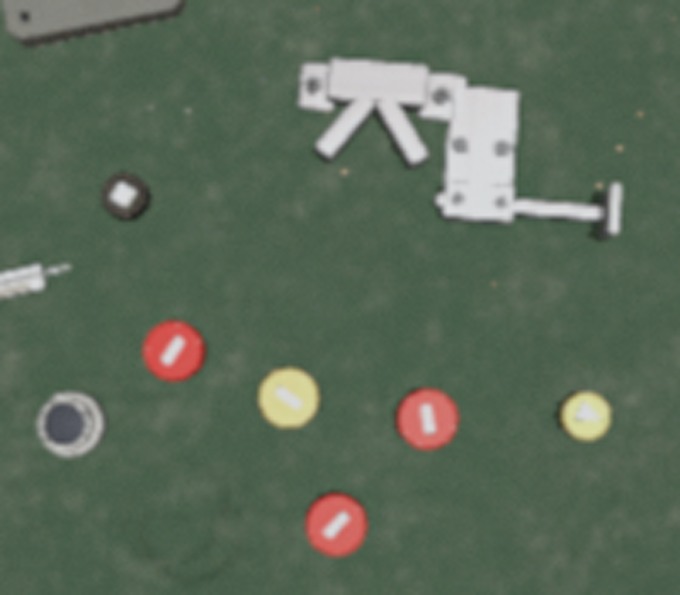

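Amber at top (235,227) measures about 36–38 mm, so it is the wide mount. Amber at (322,232) measures about 29 mm, so it is small_mount_a. The same-size discs are all red. Next is the vee pose.

```bash
cat > vee.py <<'E'
from h import *
from scipy.optimize import minimize
def model_pts():
    # outlines in vee frame at heights
    pass
def inside(P,kq=0.0):
    """signed mask: P Nx2 vee coords -> in top faces (arms 24, guide 24)"""
    a=np.deg2rad(35); out=np.zeros(len(P),bool)
    for s in (1,-1):
        d=np.array([-np.cos(a),s*np.sin(a)]); n=np.array([np.sin(a),s*np.cos(a)])
        t=P@d; k=P@n
        out|=(t>0)&(t<0.047)&(k>0)&(k<0.012)
    out|=(abs(P[:,0]+0.059)<0.011)&(abs(P[:,1]+0.072)<0.022)
    return out
E
python3 - <<'E'
from vee import *
im=load('top0'); W=deproj(im); z=W[...,2]
for nm,(u,v) in dict(amb1=(235,227),amb2=(322,232),r1=(201,213),r2=(276,233),loupe=(170,235),black=(187,168)).items():
    w=W[v-16:v+17,u-16:u+17]; m=(abs(w[...,2]-.0175)<.004) if nm!='loupe' else (w[...,2]>.02)&(w[...,2]<.05)
    q=w[m][:,:2].astype(np.float32)
    c,rad=cv2.minEnclosingCircle(q.reshape(-1,1,2)); print(nm,np.round(c,4),round(2*rad,4),q.mean(0))
sub=(slice(120,190),slice(225,345))
w=W[sub]
for lo,hi in((.002,.006),(.006,.019),(.019,.030),(.03,.06)):
    m=(w[...,2]>lo)&(w[...,2]<hi); print(lo,m.sum(), w[m].min(0),w[m].max(0))
hm=np.clip(w[...,2]/.045*255,0,255).astype(np.uint8)
cv2.imwrite('pics/h0.png',cv2.resize(cv2.applyColorMap(hm,cv2.COLORMAP_JET),None,fx=6,fy=6,interpolation=cv2.INTER_NEAREST))
E
```

```text
amb1 [0.473  0.0839] 0.038 [0.47310525 0.08370756]
amb2 [ 0.4629 -0.1072] 0.03 [ 0.46287027 -0.10683931]
r1 [0.503  0.1589] 0.0381 [0.50267625 0.15846418]
r2 [ 0.4602 -0.0053] 0.0379 [ 0.46004388 -0.00519069]
loupe [0.4556 0.2231] 0.0362 [0.45560554 0.22249268]
black [0.6046 0.1931] 0.0301 [0.6037371  0.19284593]
0.002 857 [ 0.55696908 -0.1616289   0.00200194] [0.71621449 0.10824892 0.00599434]
0.006 335 [ 0.57872218 -0.12155858  0.00600955] [0.69339493 0.07709686 0.01898391]
0.019 763 [ 0.57819464 -0.12259354  0.01902787] [0.69388311 0.06704768 0.02940514]
0.03 49 [ 0.578231   -0.1266021   0.03109516] [ 0.60879422 -0.11955571  0.04186157]
```

View pics/h0.png

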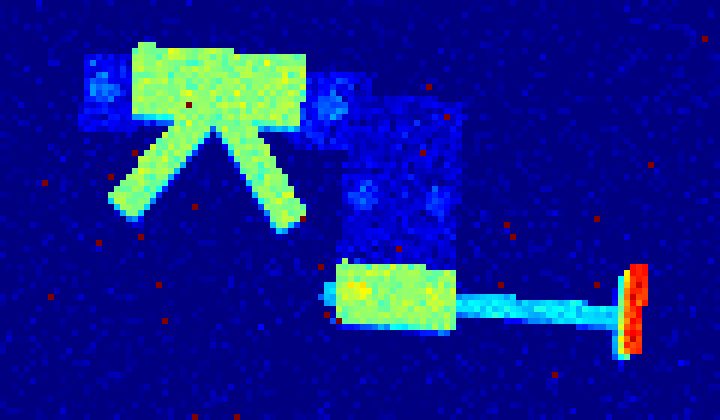

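```bash
cat >> vee.py <<'E'
def fit(W,x0,ztop=(.0185,.030)):
    z=W[...,2]; ok=(z>-.01)&(z<.06)
    P=W[ok]; hi=((P[:,2]>ztop[0])&(P[:,2]<ztop[1])).astype(float)
    a=np.deg2rad(35)
    def box(p,c,ax,hx,hy):
        ay=np.array([-ax[1],ax[0]]); d=p-c
        return np.minimum(hx-abs(d@ax),hy-abs(d@ay))
    def cost(x):
        c,s=np.cos(x[2]),np.sin(x[2]); R=np.array([[c,-s],[s,c]])
        p=(P[:,:2]-x[:2])@R
        sd=box(p,np.array([-.059,-.072]),np.array([1.,0]),.011,.022)
        for sg in(1,-1):
            d=np.array([-np.cos(a),sg*np.sin(a)]); n=np.array([np.sin(a),sg*np.cos(a)])
            sd=np.maximum(sd,box(p,d*.0235+n*.006,d,.0235,.006))
        m=(p[:,0]>-.085)&(p[:,0]<-.012)&(p[:,1]>-.1)&(p[:,1]<.045)
        pr=1/(1+np.exp(-sd/.0007))
        return ((pr-hi)**2)[m].sum()+ 0.0*m.sum()
    best=None
    for dth in np.deg2rad([-8,-4,0,4,8]):
        o=minimize(cost,[x0[0],x0[1],x0[2]+dth],method='Nelder-Mead',options=dict(initial_simplex=np.array([[x0[0],x0[1],x0[2]+dth],[x0[0]+.006,x0[1],x0[2]+dth],[x0[0],x0[1]+.006,x0[2]+dth],[x0[0],x0[1],x0[2]+dth+.07]]),xatol=1e-5,fatol=1e-4))
        if best is None or o.fun<best.fun: best=o
    return best
def v2w(x,p):
    c,s=np.cos(x[2]),np.sin(x[2]); return np.array(x[:2])+np.array([[c,-s],[s,c]])@np.array(p)
E
python3 - <<'E'
from vee import *
im=load('top0'); W=deproj(im)
x0=W[142,260]; print(x0)
o=fit(W,[x0[0],x0[1],-.05]); x=o.x; print(o.x,np.rad2deg(x[2]),o.fun)
for k,p in dict(seat=(-.0331,0),guide=(-.059,-.072),plate_home=(-.059,-.101),plate_open=(-.059,-.161)).items(): print(k,v2w(x,p))
w=W[120:190,225:345]; m=(w[...,2]>.032)&(w[...,2]<.05); q=w[m][:,:2]
c,s=np.cos(x[2]),np.sin(x[2]); p=(q-x[:2])@np.array([[c,-s],[s,c]]); print('plate veeframe',p.min(0),p.max(0),p.mean(0))
E
```

```text
[6.64827840e-01 2.94121023e-02 6.46500060e-04]
[ 0.66592372  0.0286799  -0.08121772] -4.653432500082603 29.847356371463004
seat [0.63293283 0.03136525]
guide [ 0.60127696 -0.03829618]
plate_home [ 0.59892423 -0.06720059]
plate_open [ 0.59405652 -0.12700281]
plate veeframe [-0.0750696  -0.16024821] [-0.04452968 -0.1541359 ] [-0.05954412 -0.15689076]vee.py:30: RuntimeWarning: overflow encountered in exp
  pr=1/(1+np.exp(-sd/.0007))
```

```bash
cat > rb.py <<'E'
from cell import r, optics
from vee import *
X=np.array([0.66592,0.02868,-0.08122])
def quat(yaw): return np.array([np.cos(yaw/2),np.sin(yaw/2),0,0])
def st(s=''): print(s,'t%.2f'%r.current_t(),'tcp',np.round(r.current_tool_pos(),4),'F',np.round(r.current_contact_force(),2),'op %.3f'%r.current_opening())
def shot(n,tag):
    p=(r.current_tool_pos(),r.current_ee_rot())
    im=optics.get_image(n); im['pose']=p
    pickle.dump(im,open(f'pics/{tag}.pkl','wb')); cv2.imwrite(f'pics/{tag}.png',im['pixels'][...,::-1]); return im
E
python3 - <<'E'
from rb import *
q=quat(X[2]); M=np.array([.473,.0838]); c,s=np.cos(X[2]),np.sin(X[2])
S=v2w(X,(-.0331,0)); d=(S-M)/np.linalg.norm(S-M)
start=M-d*.046
print(start)
r.move_to([*start,.13],q); st()
r.set_gripper(0.26); st()
r.move_linear([*start,.034],vel=.1); st()
shot('wrist','w1')
E
```

```text
[0.42928934 0.09813103]
 t2.63 tcp [0.4296 0.0977 0.1301] F [-0.48 -0.84 -0.48] op 0.997
 t3.26 tcp [0.4293 0.0981 0.13  ] F [-0.3   0.5   0.56] op 0.264
 t4.37 tcp [0.4296 0.0982 0.0344] F [-0.08  0.18  0.08] op 0.263
```

View pics/w1.png

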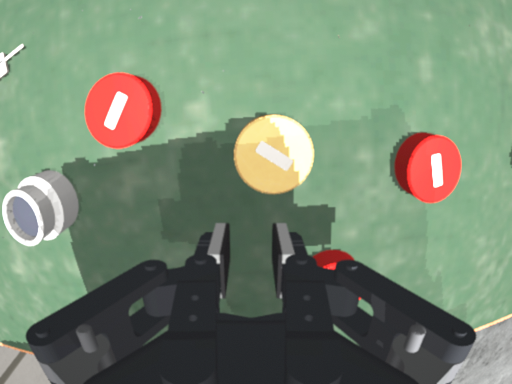

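Fingers sit behind the wide mount, which is at wrist pixel (274,155), and the reds are clear. Next I'll line up on the vee's axis direction and push to just short of the seat.

```bash
python3 - <<'E'
from rb import *
M=np.array([.473,.0838]); a=np.array([np.cos(X[2]),np.sin(X[2])])
z=.029
p=M-a*.037
r.move_linear([*p,.034],vel=.06); r.move_linear([*p,z],vel=.06); st()
p2=M-a*.0265; r.move_linear([*p2,z],vel=.05); st()
e=v2w(X,(-.0331-.010-.0265,0))
r.move_linear([*e,z],vel=.05); st('end')
shot('wrist','w2'); shot('top','t2')
E
```

```text
t5.03 tcp [0.4358 0.0869 0.0286] F [ 0.01  0.3  -0.07] op 0.258
 t5.39 tcp [0.4469 0.0859 0.029 ] F [-0.06 -0.5  -0.83] op 0.259
end t8.72 tcp [0.5965 0.0344 0.029 ] F [-0.03  0.21  0.22] op 0.259
```

View pics/w2.png

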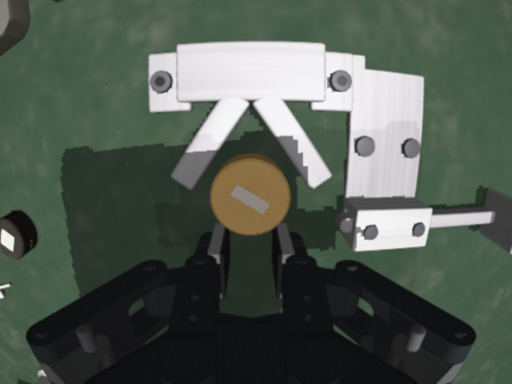

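Wrist view: mount at (250,195), centred between the arms with tips at (183,180) and (320,180). Last stretch: back off, shut the jaws and push with the flat front in small steps while watching the force.

```bash
python3 - <<'E'
from rb import *
a=np.array([np.cos(X[2]),np.sin(X[2])])
e=lambda dx: v2w(X,(-.0331-.030+dx,0))
z=.032
r.move_linear([*e(-.019),z],vel=.08); r.set_gripper(0.0); st('shut')
r.move_linear([*e(-.009),z],vel=.04); st()
for k in range(-7,6):
    r.move_linear([*e(k*.001),z],vel=.02)
    f=r.current_contact_force(); F=-(f[0]*a[0]+f[1]*a[1]); print(k,round(F,2),np.round(f,2),np.round(r.current_tool_pos(),4))
    if F>6: break
st()
shot('wrist','w3'); shot('top','t3')
E
```

```text
shut t9.47 tcp [0.5843 0.0353 0.032 ] F [-0.01  0.57 -0.32] op -0.004
 t9.87 tcp [0.5943 0.0345 0.0319] F [0.29 0.74 0.01] op -0.000
-7 0.21 [-0.23 -0.31  0.84] [0.5961 0.0344 0.032 ]
-6 -0.44 [ 0.4  -0.52  0.25] [0.5971 0.0343 0.032 ]
-5 -0.47 [ 0.47 -0.02  0.41] [0.5981 0.0342 0.032 ]
-4 0.22 [-0.22  0.05  0.23] [0.5991 0.0341 0.032 ]
-3 -0.31 [0.35 0.43 0.61] [0.6001 0.034  0.032 ]
-2 -0.35 [0.38 0.3  0.12] [0.6011 0.0339 0.032 ]
-1 0.87 [-0.87  0.08  0.82] [0.6021 0.0339 0.032 ]
0 0.3 [-0.31 -0.12  0.24] [0.6031 0.0338 0.032 ]
1 0.54 [-0.55 -0.09 -0.24] [0.6041 0.0337 0.032 ]
2 2.84 [-2.95 -1.19  1.99] [0.6047 0.0336 0.0319]
3 8.55 [-8.73 -1.77  5.67] [0.6049 0.0335 0.0318]
 t12.62 tcp [0.6049 0.0335 0.0318] F [-8.73 -1.77  5.67] op 0.000
```

View pics/w3.png

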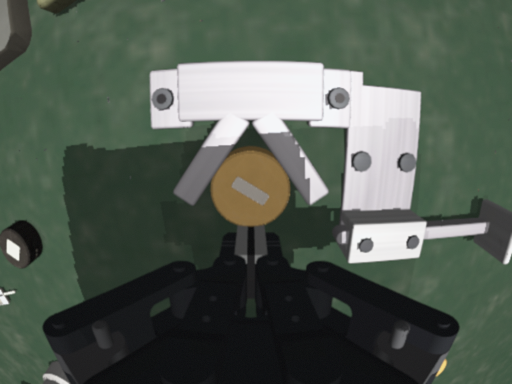

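The mount at (250,188) appears seated. I'll back off and verify from a clear view.

```bash
python3 - <<'E'
from rb import *
e=lambda dx: v2w(X,(-.0331-.030+dx,0))
r.move_linear([*e(-.025),.032],vel=.08); st()
r.move_linear([*e(-.03),.10],vel=.2)
shot('wrist','w4'); 
r.move_to([.50,-.20,.16],quat(X[2])); st()
im=shot('top','t4')
W=deproj(im)
o=fit(W,X); x=o.x; print('vee',x,o.fun)
c,s=np.cos(x[2]),np.sin(x[2]); R=np.array([[c,-s],[s,c]])
P=(W[...,:2]-x[:2])@R
m=(abs(W[...,2]-.0175)<.0035)&(np.hypot(P[...,0]+.0331,P[...,1])<.024)&(abs(P[...,1])<(-P[...,0]*.7-.001))
q=P[m].astype(np.float32); print('mount',cv2.minEnclosingCircle(q.reshape(-1,1,2)),q.mean(0),len(q))
hsv=cv2.cvtColor(im['pixels'],cv2.COLOR_RGB2HSV)
m2=(hsv[...,0]>18)&(hsv[...,0]<38)&(hsv[...,1]>80)&(np.hypot(P[...,0]+.0331,P[...,1])<.03)
q=P[m2].astype(np.float32); print('col',cv2.minEnclosingCircle(q.reshape(-1,1,2)),q.mean(0),len(q))
m=(W[...,2]>.032)&(W[...,2]<.05)&(abs(P[...,0]+.06)<.03)&(abs(P[...,1]+.13)<.05)
q=P[m]; print('plate',q.min(0),q.max(0))
cv2.imwrite('pics/t4c.png',cv2.resize(im['pixels'][115:200,225:345,::-1],None,fx=6,fy=6,interpolation=cv2.INTER_CUBIC))
w=load('w4')['pixels'][40:300,130:390,::-1]; cv2.imwrite('pics/w4c.png',cv2.resize(w,None,fx=2.3,fy=2.3,interpolation=cv2.INTER_CUBIC))
E
```

```text
t13.22 tcp [0.5787 0.0358 0.0323] F [-0.23 -0.47  0.88] op -0.003
 t14.76 tcp [ 0.5002 -0.1992  0.1594] F [-0.16  0.51 -0.41] op -0.001
vee [ 0.66578408  0.02881425 -0.0794351 ] 76.06845554635335
mount ((-0.03337356075644493, 9.025715553434566e-05), 0.01894690841436386) [-0.03353786  0.00020109] 219
col ((-0.03405081108212471, 0.001216772012412548), 0.019933585077524185) [-0.04032191  0.00285687] 38
plate [-0.07517379 -0.16052531] [-0.04416725 -0.15402696]vee.py:30: RuntimeWarning: overflow encountered in exp
  pr=1/(1+np.exp(-sd/.0007))
```

View pics/t4c.png

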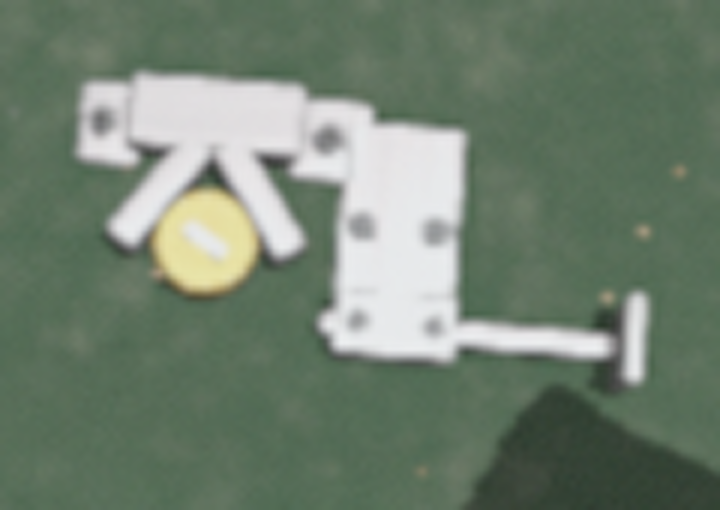

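View pics/w4c.png

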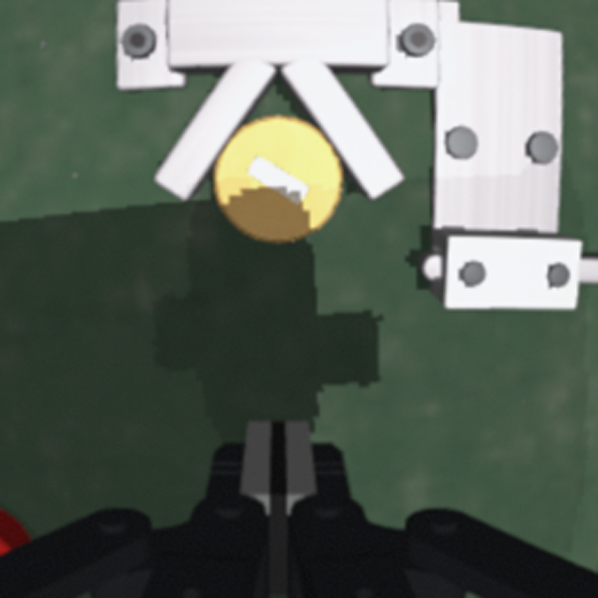

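Top view: mount centre at (-33.4, +0.1) mm in vee axes against a seat of (-33.1, 0). The wrist view at (278,178) shows contact on both faces. Next is the keeper, whose plate is at y ≈ -160.5 mm (travel ≈ 0.5 mm).

```bash
python3 - <<'E'
from rb import *
b=np.array([-np.sin(X[2]),np.cos(X[2])])
pos=lambda yf: v2w(X,(-.0592,yf-.011))   # yf: finger front y in vee frame
q=quat(X[2]+np.pi/2); z=.032
p=pos(-.176)
print(r.inverse_kinematics([*p,.12],q))
r.move_to([*p,.12],q); r.move_linear([*p,z],vel=.15); st()
r.move_linear([*pos(-.163),z],vel=.06); st()
r.move_linear([*pos(-.108),z],vel=.04); st()
shot('wrist','w5')
E
```

```text
[-3.29015445e-01  6.16766141e-01  1.59164348e+00 -4.44089210e-16
  9.33183031e-01 -2.47795445e-01]
 t16.83 tcp [ 0.5922 -0.1531  0.0328] F [ 0.45 -1.02  0.21] op -0.001
 t17.20 tcp [ 0.593  -0.1395  0.0325] F [0.73 0.32 0.33] op 0.002
 t18.73 tcp [ 0.5974 -0.0851  0.032 ] F [ 1.04 -0.8   0.13] op 0.003
```

View pics/w5.png

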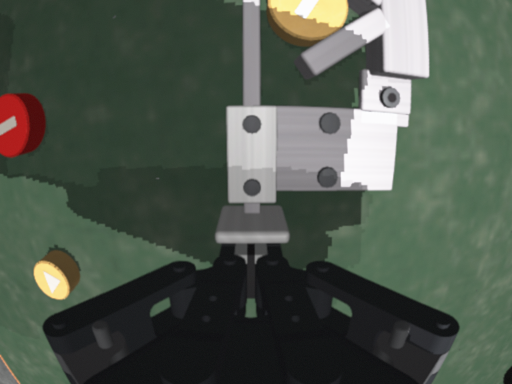

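The plate at (252,222) is squarely ahead of the fingers, with a gap of about 8 px left to the guide's end. I'll continue in small steps.

```bash
python3 - <<'E'
from rb import *
b=np.array([-np.sin(X[2]),np.cos(X[2])])
pos=lambda yf: v2w(X,(-.0592,yf-.011))
z=.032
for k in range(-107,-91):
    r.move_linear([*pos(k*.001),z],vel=.02)
    f=r.current_contact_force(); F=-(f[:2]@b); print(k,round(F,2),np.round(f,1),np.round(r.current_tool_pos(),4))
    if F>12: break
shot('wrist','w6')
r.move_linear([*pos((k-25)*.001),z],vel=.08); r.move_linear([*pos(-.15),.10],vel=.15); shot('wrist','w7')
r.move_to([.45,-.25,.2],quat(X[2])); st()
im=shot('top','t7')
W=deproj(im); x=fit(W,X).x; print('vee',x)
c,s=np.cos(x[2]),np.sin(x[2]); P=(W[...,:2]-x[:2])@np.array([[c,-s],[s,c]])
m=(abs(W[...,2]-.0175)<.0035)&(np.hypot(P[...,0]+.0331,P[...,1])<.024)&(abs(P[...,1])<(-P[...,0]*.7-.001))&(P[...,0]>-.0535)
q=P[m].astype(np.float32); print('mount',cv2.minEnclosingCircle(q.reshape(-1,1,2)),len(q))
m=(W[...,2]>.032)&(W[...,2]<.05)&(abs(P[...,0]+.06)<.03)&(abs(P[...,1]+.11)<.03)
print('plate',P[m].min(0),P[m].max(0))
m=(W[...,2]>.01)&(W[...,2]<.02)&(abs(P[...,0]+.059)<.003)&(P[...,1]>-.03)&(P[...,1]<.04)
print('tip',P[m].min(0),P[m].max(0))
cv2.imwrite('pics/t7c.png',cv2.resize(im['pixels'][100:290,150:350,::-1],None,fx=3.1,fy=3.1,interpolation=cv2.INTER_CUBIC))
E
```

```text
-107 1.05 [ 0.1 -1.1  0.2] [ 0.5974 -0.0842  0.032 ]
-106 2.01 [-0.6 -2.  -0.4] [ 0.5975 -0.0831  0.032 ]
-105 0.78 [ 0.9 -0.9 -0.6] [ 0.5976 -0.082   0.032 ]
-104 1.18 [-0.3 -1.2 -0.4] [ 0.5976 -0.081   0.032 ]
-103 0.89 [-0.4 -0.9 -0.6] [ 0.5977 -0.08    0.032 ]
-102 0.42 [ 0.8 -0.5 -1.1] [ 0.5977 -0.079   0.032 ]
-101 2.4 [-0.2 -2.4 -0.4] [ 0.5978 -0.0783  0.032 ]
-100 10.4 [ -1.  -10.4  -0.5] [ 0.5978 -0.0782  0.0321]
-99 17.33 [ -1.6 -17.3  -0.5] [ 0.5979 -0.0782  0.0321]
 t23.38 tcp [ 0.4502 -0.2496  0.1994] F [-0.18 -0.79  0.35] op 0.000
vee [ 0.66588557  0.02860592 -0.08048253]
mount ((-0.03352777659893036, 0.00035501152160577476), 0.018929559737443924) 219
plate [-0.07548484 -0.10072532] [-0.04513181 -0.09488156]
tip [-0.06188665 -0.02877737] [-0.05612825  0.01382469]vee.py:30: RuntimeWarning: overflow encountered in exp
  pr=1/(1+np.exp(-sd/.0007))
```

View pics/t7c.png

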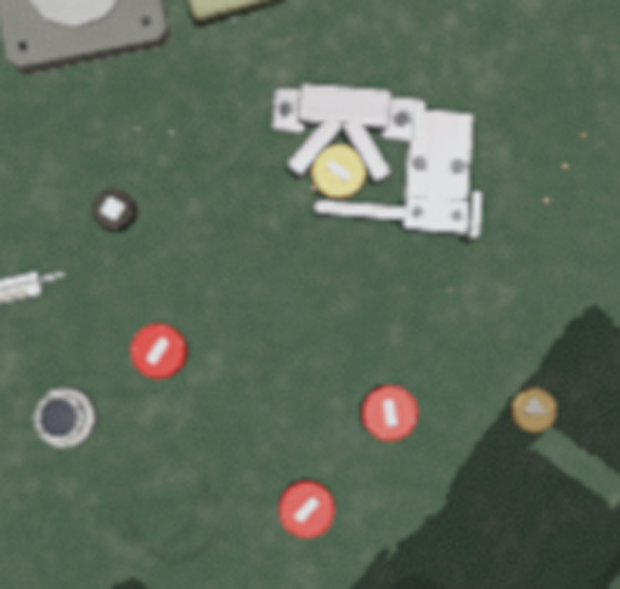

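View pics/w7.png

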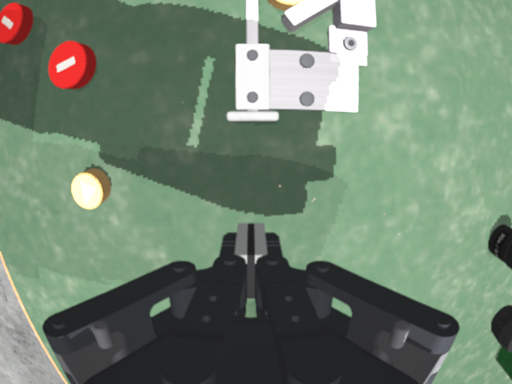

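The bar is across in front of the mount at crop (338,170), the plate meets the guide at (472,215), and the bystanders haven't moved. Handing in.

```bash
python3 - <<'E'
from rb import *
for t in('t4','t7','top0'):
    W=deproj(load(t)); 
    for c in((.6328,.0315),(.463,-.107),(.604,.193),(.4556,.2231)):
        m=(W[...,2]>.014)&(W[...,2]<(.0205 if c[1]<.2 else .05))&(np.hypot(W[...,0]-c[0],W[...,1]-c[1])<.021)
        q=W[m][:,:2]; print(t,c,np.round(q.mean(0),4) if len(q) else None,len(q))
r.hand_in(); st()
E
```

```text
t4 (0.6328, 0.0315) [0.6326 0.0316] 224
t4 (0.463, -0.107) [ 0.4629 -0.1069] 147
t4 (0.604, 0.193) [0.6039 0.1929] 137
t4 (0.4556, 0.2231) [0.4558 0.2216] 268
t7 (0.6328, 0.0315) [0.6325 0.0314] 222
t7 (0.463, -0.107) [ 0.4624 -0.107 ] 138
t7 (0.604, 0.193) [0.6039 0.1931] 139
t7 (0.4556, 0.2231) [0.4557 0.2214] 267
top0 (0.6328, 0.0315) [0.6413 0.0324] 6
top0 (0.463, -0.107) [ 0.463  -0.1067] 143
top0 (0.604, 0.193) [0.6038 0.1927] 138
top0 (0.4556, 0.2231) [0.4559 0.2214] 269
the job is handed in; nothing more can be done
the job is handed in; nothing more can be done
```

The wide amber mount is seated in the vee stop and the keeper bar is across in front of it at its end stop. I handed the job in at about 23 s, with the arm clear of everything.

- **Mount:** I pushed it along the bench with the fingers as a cradle, then with the jaws shut for the last 10 mm, until the push force rose to 8.7 N. It measured within about 0.5 mm of the seat before and after the keeper push, which is measurement noise. The wrist picture taken before the keeper push shows it touching both faces.
- **Keeper:** I pushed the plate until it stopped hard at 17 N. Its outer face measured 100.7 mm to the -y side of the centre line, against 101 mm at home. The bar tip measured 13.8 mm past the centre line against 15 mm, probably because the rounded end reads short.
- **Bystanders:** Both small mounts and the loupe are within about 0.6 mm of where they started, which is also measurement noise. I left the red look-alikes alone.

One reading stood out: as the mount seated, the tool also felt about 6 N upward, so it was pressing the mount down rather than lifting it. No check failed.

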